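# Grade an unmarked spacer plate in the slot rack

## Robot

A 6-joint arm with a two-finger parallel gripper is mounted at the origin on a cart in front of the work surface, level with it; the furniture and walls round the work are solid. World frame = base frame: x ahead of the robot, y to its left, z up, the work surface at z = 0. Lengths are in mm, angles in rad, forces in N, time in s.
With the tool pointing down it reaches from about 350 to 875 mm from the base axis. Payload 4.2 kg.
Tool frame: the origin (TCP) lies between the finger pads; the fingertips stand 14 mm ahead of it and the grasp point (between the pads) lies 5 mm behind it; z points along the fingers, y is the line along which they close (so a half turn about z gives the same grasp; the last joint's range is limited). The gripper opens to 85 mm and grips with 20 to 120 N. Pads are 22 mm wide; open, the fingers measure 114 mm over their backs; the gripper's body (76 mm by 85 mm) begins 54 mm behind the grasp point. The pads swing forward as they close: fully open they stand 13 mm farther back than shut.
Start: joints at [-0.911, 0.385, 0.008, 0, -1.194, -0.259], TCP at [243.86, -575.44, 245.312] pointing down, gripper open.
Joint ranges: [-3.14, 3.14], [-1.21, 2.06], [-1.07, 1.41], [-3.16, 2.05], [-2.99, -0.16], [-3.1, 3.1]. Speed limits (rad/s): [2.79, 2.79, 3.14, 3.14, 3.14, 3.14].

## Interface

Orientations are given as a unit quaternion [x, y, z, w].
In Python, from bench import * gives the robot as it stands.
- The arm moves only by the tool carry_out, never from a script. Its argument "motion" is a list of rows, each a list of 7 numbers: the turn, a rotation vector about the tool's x, y, z in rad, then the shift along the tool's x, y, z in mm, then the opening, from -1 (shut) to 1 (fully open), so that 0 is half open. A call has 1 to 5 rows; each row is the pose to reach, as a shift and turn from the pose commanded when the call began, along the tool's axes at that moment; what a row does not reach only later rows make up. A row lasts 1/8 s, in which the tool goes at most 62.5 mm and 10.7 degrees, less where a joint would pass 70% of its speed; a pose out of reach is approached as far as the arm can. A call with a gripper value outside its range is refused whole. The fingers move at their own pace and stop on an object; the grip force is fixed at half the most. Time passes only in rows, so rows that repeat a pose let the fingers close. It gives the time, the measured TCP pose, the force, the opening and the grip force at its end, in the units of the state.
- read_state(): the state, without advancing time (a new reading comes with each control period).
- get_image(name): name is "side" or "top" or "wrist"; returns a dict with "color" (384x512x3 uint8, blue, green, red), "mtx" (3x3 intrinsics, pixels), "position" and "orientation" of the camera in the world. Camera axes: x right, y down, z forward; pixel columns grow to the right and rows downward; lengths in mm; the calibration is good to about 2 mm. A picture is of the moment at which its call begins. There is no depth.
- job_done(): hands the job in; it is judged then, once.
The state is a dict: "clock": time; "joints": joint angles; "joint_vel": joint speeds; "joint_efforts": joint torques, N m; "position": TCP position; "ee_rot": TCP orientation; "contact_force": force on the tool from outside, world axes, zero at the start; "wrist_torque": the same for the moment, N m; "gripper_width": finger opening in mm; "grasp_force": force on a finger pad.
Only numpy, scipy, OpenCV 4.12 (cv2) and the standard library are available. Lean on these libraries where they do the work, as an engineer would, in place of code of your own. Each camera call takes 0.05 s, during which the arm holds its last target. There are 200 camera calls.

## Task

Take the spacer plate hanging at the near end of the stand, the end with the orange separators, and put it away in the graded rack, in the narrowest slot that accepts it; its thickness is not marked, so find that slot by feel, stepping it gently and never forcing it. Guide it by its grip fully down to the slot's floor, then let go so that it stands there by itself. Leave the other two plates hanging.

Things in the scene. Friction and masses are not known exactly. Their poses are not given: they have to be found in the camera images.
- plate_a: spacer plate, 0.12 kg: steel blade 50 mm long (x), free for 42 mm, lower edge a white nylon strip crowned 1.5 mm, black shoulder 50 x 13 mm at z 42 to 48, blue grip 46 x 20 mm (x, y) at z 48 to 74. Origin mid lower edge, z up, y through the thickness. Blade thickness unmarked (4 to 13 mm), differs on each plate; any plate may hang in any bay. It leans in too wide a slot
- plate_b: spacer plate, 0.12 kg: steel blade 50 mm long (x), free for 42 mm, lower edge a white nylon strip crowned 1.5 mm, black shoulder 50 x 13 mm at z 42 to 48, blue grip 46 x 20 mm (x, y) at z 48 to 74. Origin mid lower edge, z up, y through the thickness. Blade thickness unmarked (4 to 13 mm), differs on each plate; any plate may hang in any bay. It leans in too wide a slot
- plate_c: spacer plate, 0.12 kg: steel blade 50 mm long (x), free for 42 mm, lower edge a white nylon strip crowned 1.5 mm, black shoulder 50 x 13 mm at z 42 to 48, blue grip 46 x 20 mm (x, y) at z 48 to 74. Origin mid lower edge, z up, y through the thickness. Blade thickness unmarked (4 to 13 mm), differs on each plate; any plate may hang in any bay. It leans in too wide a slot
- mid_a (a point): point in the middle of plate_a's blade, 24 mm above its lower edge
- mid_b (a point): point in the middle of plate_b's blade, 24 mm above its lower edge
- mid_c (a point): point in the middle of plate_c's blade, 24 mm above its lower edge
- stand: hanging stand, fixed: base 220 x 80 mm, two steel rails along x, 14.5 mm apart, tops 62 mm above the bench, 30.5 mm over their outsides; grips rest on the rails, blades hang between, lower edges 14 mm above the bench. Three bays 64 mm apart, separators 4 mm high. End walls 60 mm wide, as high as the rails. Origin on the bench, x along the rails away from the robot
- bay1 (a point): middle of the near bay (orange separators), between the rails at the height of their tops; the plate nearest this point is the one to grade
- rack: slot rack: fixed base 92 x 178 mm; on springs above it a bright steel comb 134 mm long (y), top 44 mm above the bench, five slots along x, 62 mm long, ends closed, 26 mm deep, edges rounded 1.5 mm, narrowest at -y. The comb gives 4 N/mm from 3 N, hard stop after 5 mm (about 23 N). A blade's own slot is 1.5 mm wider than it, the one before 2.5 mm too narrow. Origin on the bench
- slot1 (a point): middle of the mouth of slot 1 (2 mm wide, 1 black dot on its +y side), level with the comb's top; the slot runs along the rack's x
- slot2 (a point): middle of the mouth of slot 2 (6 mm wide, 2 black dots on its +y side), level with the comb's top; the slot runs along the rack's x
- slot3 (a point): middle of the mouth of slot 3 (10 mm wide, 3 black dots on its +y side), level with the comb's top; the slot runs along the rack's x
- slot4 (a point): middle of the mouth of slot 4 (14 mm wide, 4 black dots on its +y side), level with the comb's top; the slot runs along the rack's x
- slot5 (a point): middle of the mouth of slot 5 (18 mm wide, 5 black dots on its +y side), level with the comb's top; the slot runs along the rack's x
Not all that is in view belongs to the job. What is shaped like the plate_a but pink is not meant.

How it is judged (in metres and radians):
On the way, in this order (a step that is already met when the one before it is completed fails the run):
1. one plate is lifted clear of the stand (height (world z) of any of plate_a, plate_b, plate_c above 0.055 m), for 0.1 s.
2. the plate is lowered, still held, into a slot, to within 6 mm of its floor (((z of plate_a in the frame of slot3 between -0.03 and -0.02 m and y of plate_a in the frame of slot3 between -0.048 and 0.072 m and x of plate_a in the frame of slot3 between -0.01 and 0.01 m and contact force between the fingers and plate_a above 0.5 N) or (z of plate_b in the frame of slot3 between -0.03 and -0.02 m and y of plate_b in the frame of slot3 between -0.048 and 0.072 m and x of plate_b in the frame of slot3 between -0.01 and 0.01 m and contact force between the fingers and plate_b above 0.5 N) or (z of plate_c in the frame of slot3 between -0.03 and -0.02 m and y of plate_c in the frame of slot3 between -0.048 and 0.072 m and x of plate_c in the frame of slot3 between -0.01 and 0.01 m and contact force between the fingers and plate_c above 0.5 N))), for 0.1 s.
At the end, for the whole second after the job is handed in: Near plate at rest in its snug slot: lower edge within 3 mm of the floor, 10 mm of the middle lengthwise; blade 24 mm up within 1.7 mm of the slot's mid-plane (in a wider slot it leans to a wall); upright and along the slot within 0.12 rad; other plates moved under 15 mm (((z of plate_a in the frame of slot3 between -0.03 and -0.023 m and y of plate_a in the frame of slot3 between -0.048 and 0.072 m and x of plate_a in the frame of slot3 between -0.01 and 0.01 m and (y of mid_a in the frame of slot1 between -0.0017 and 0.0017 m or y of mid_a in the frame of slot2 between -0.0017 and 0.0017 m or y of mid_a in the frame of slot3 between -0.0017 and 0.0017 m or y of mid_a in the frame of slot4 between -0.0017 and 0.0017 m or y of mid_a in the frame of slot5 between -0.0017 and 0.0017 m) and angle between the x axis of plate_a and the x axis of rack, either way round below 0.12 rad and angle between plate_a's own z axis and vertical below 0.12 rad and linear speed of plate_a below 0.02 m/s and distance of each of plate_b, plate_c from where it was at the start of the episode below 0.015 m and horizontal distance between each of plate_b, plate_c and bay1 above 0.04 m) or (z of plate_b in the frame of slot3 between -0.03 and -0.023 m and y of plate_b in the frame of slot3 between -0.048 and 0.072 m and x of plate_b in the frame of slot3 between -0.01 and 0.01 m and (y of mid_b in the frame of slot1 between -0.0017 and 0.0017 m or y of mid_b in the frame of slot2 between -0.0017 and 0.0017 m or y of mid_b in the frame of slot3 between -0.0017 and 0.0017 m or y of mid_b in the frame of slot4 between -0.0017 and 0.0017 m or y of mid_b in the frame of slot5 between -0.0017 and 0.0017 m) and angle between the x axis of plate_b and the x axis of rack, either way round below 0.12 rad and angle between plate_b's own z axis and vertical below 0.12 rad and linear speed of plate_b below 0.02 m/s and distance of each of plate_a, plate_c from where it was at the start of the episode below 0.015 m and horizontal distance between each of plate_a, plate_c and bay1 above 0.04 m) or (z of plate_c in the frame of slot3 between -0.03 and -0.023 m and y of plate_c in the frame of slot3 between -0.048 and 0.072 m and x of plate_c in the frame of slot3 between -0.01 and 0.01 m and (y of mid_c in the frame of slot1 between -0.0017 and 0.0017 m or y of mid_c in the frame of slot2 between -0.0017 and 0.0017 m or y of mid_c in the frame of slot3 between -0.0017 and 0.0017 m or y of mid_c in the frame of slot4 between -0.0017 and 0.0017 m or y of mid_c in the frame of slot5 between -0.0017 and 0.0017 m) and angle between the x axis of plate_c and the x axis of rack, either way round below 0.12 rad and angle between plate_c's own z axis and vertical below 0.12 rad and linear speed of plate_c below 0.02 m/s and distance of each of plate_a, plate_b from where it was at the start of the episode below 0.015 m and horizontal distance between each of plate_a, plate_b and bay1 above 0.04 m))); the robot touches nothing.
It fails at once if a blade is forced against the rack (over 30 N) (contact force between any of plate_a, plate_b, plate_c and rack above 30 N).
It fails at once if a second plate is knocked out of its bay: two plates more than 15 mm from where they hung (distance of each of plate_a, plate_b from where it was at the start of the episode above 0.015 m or distance of each of plate_b, plate_c from where it was at the start of the episode above 0.015 m or distance of each of plate_a, plate_c from where it was at the start of the episode above 0.015 m).
It also fails if it takes over 61 s, if anything falls off the work surface, if the arm or the gripper's body presses on something with over 40 N, if the wrist force passes 120 N, or if a joint passes its speed limit or range.

## Working session

There is one attempt and no reset: what is moved stays moved. The work goes in short steps, Python scripts to look and compute and a tool call to move; the robot and the scene stay as the last step left them, time stands still between calls to the robot, and variables do not carry over. Pictures are saved under pics/ and viewed, at most 10 in all, crops included, and the job is handed in when it is done.

Besides the shell and the picture viewer there is one more tool, called after "Call:" as name([rows], argument=value, ...), one row to a line, values as JSON. carry_out: Moves the arm, as the interface text tells. Its arguments: {"type":"object","properties":{"motion":{"type":"array"}},"required":["motion"]}

```bash
mkdir -p pics
cat > h.py <<'E'
from bench import *
import numpy as np, cv2
from scipy.spatial.transform import Rotation as R
def cam(n,save=None):
    im=get_image(n)
    if save: cv2.imwrite('pics/'+save,im['color'])
    return im
def ray(im,u,v,z):
    d=R.from_quat(im['orientation']).as_matrix()@np.linalg.solve(np.array(im['mtx']),[u,v,1.])
    p=np.array(im['position']); return p+d*(z-p[2])/d[2]
def proj(im,P):
    q=R.from_quat(im['orientation']).as_matrix().T@(np.array(P,float)-im['position'])
    q=np.array(im['mtx'])@q; return q[:2]/q[2]
E
python3 - <<'E'
from h import *
for n in("top","side"):
    im=cam(n,n+'1.png'); print(n,im['mtx'],im['position'],im['orientation'])
print(read_state())
E
```

```text
top [[438.45223344   0.         250.80732916]
 [  0.         438.45223344 194.18357191]
 [  0.           0.           1.        ]] [ 324.24565727 -302.61928493 1292.9982668 ] [-0.6704174   0.73472339 -0.07801709  0.06808364]
side [[431.72190908   0.         250.3449471 ]
 [  0.         431.72190908 196.32976596]
 [  0.           0.           1.        ]] [  178.72091666 -1164.10333348   965.30403551] [ 0.90022191 -0.18702125  0.08871942 -0.3830828 ]
{'clock': 0.1, 'joints': array([-9.11385312e-01,  3.85483127e-01,  6.75473941e-03, -4.13538436e-04,
       -1.19397134e+00, -2.58606256e-01]), 'joint_vel': array([-0.00074221, -0.00114931,  0.00439203,  0.0014735 ,  0.00118555,
        0.00057147]), 'joint_efforts': array([-7.29687508e-04, -3.93318021e+01,  1.88928044e+01,  4.19795126e+00,
       -2.62147470e-03,  2.90579763e-06]), 'position': array([ 243.67685293, -575.01158115,  244.32898755]), 'ee_rot': array([-1.98988838e-01,  9.80001275e-01,  9.38343923e-04, -2.49364094e-04]), 'contact_force': array([-0.37983087, -0.12537722,  0.09785893]), 'wrist_torque': array([-0.00341925,  0.02109089, -0.05798958]), 'grasp_force': 0.0, 'gripper_width': 85.3682381749957}
```

View pics/top1.png

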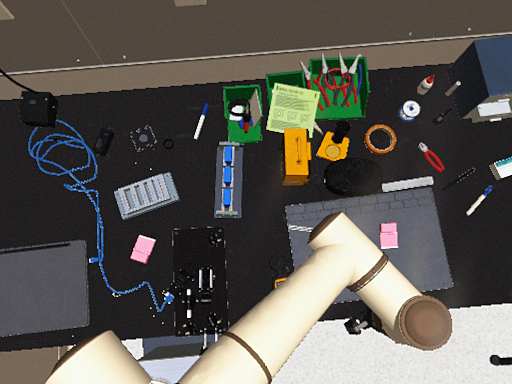

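View pics/side1.png

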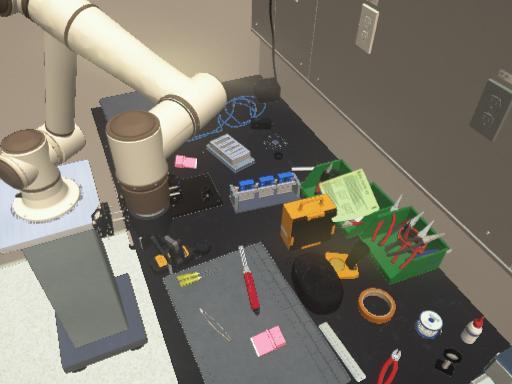

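The top view shows the rack at about (147,196) and the stand at about (229,180) with three blue grips. I'll enlarge that region.

Run:
```python
from h import *
im=cam("top"); c=im['color'][135:225,105:255]
cv2.imwrite('pics/crop1.png',cv2.resize(c,None,fx=5.3,fy=5.3,interpolation=cv2.INTER_CUBIC))
for u,v,z in((147,196,44),(229,180,62),(229,210,62),(229,150,62)): print(ray(im,u,v,z).round(1))
```

```text
[607.5 -31.6  44. ]
[ 629.1 -273.1   62. ]
[ 541.5 -265.9   62. ]
[ 719.3 -280.5   62. ]
```

View pics/crop1.png

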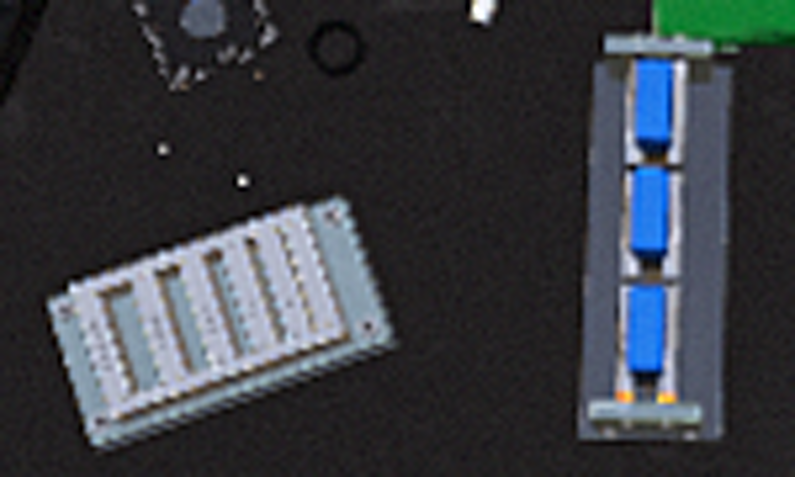

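```bash
cat >> h.py <<'E'
def rel(target,yaw,st=None):
    """tool-frame row to reach target (mm) with tool down; yaw = world angle of tool y (mod pi)"""
    st=st or read_state(); Rc=R.from_quat(st['ee_rot'])
    ty=Rc.as_matrix()[:,1]; cur=np.arctan2(ty[1],ty[0]); d=(yaw-cur+np.pi/2)%np.pi-np.pi/2
    zc=R.from_euler('z',cur)*R.from_matrix(np.array([[0,1,0],[1,0,0],[0,0,-1.]]))
    T=R.from_euler('z',d)*zc
    return (Rc.inv()*T).as_rotvec().round(3), Rc.inv().apply(np.array(target)-st['position']).round(1)
E
python3 - <<'E'
from h import *
im=cam("top")
f=lambda cx,cy,z: ray(im,105+(cx+.5)/5.3-.5,135+(cy+.5)/5.3-.5,z)
g=[f(*p,88) for p in((632,285),(662,285),(662,372),(632,378))]
print('near grip',np.round(g,1),np.mean(g,0))
g2=[f(*p,88) for p in((638,62),(669,62))]; print(np.mean(g2,0))
c=np.array([f(*p,44) for p in((70,290),(305,205),(345,335),(110,415))]); print('comb',c.round(1),c.mean(0))
print([np.linalg.norm(c[i]-c[i-1]) for i in range(4)])
print(np.degrees(np.arctan2(*(c[0]-c[3])[1::-1])),np.degrees(np.arctan2(*(c[0]-c[1])[1::-1]))) 
w=[f(*p,62) for p in((590,412),(700,412),(607,45),(712,45))]; print('walls',np.round(w,1))
a,b=(w[0]+w[1])/2,(w[2]+w[3])/2; print('stand yaw',np.arctan2(*(b-a)[1::-1]),(a+b)/2,np.linalg.norm(b-a))
yaw=np.arctan2(*(b-a)[1::-1])+np.pi/2
print(rel([550,-268,230],yaw))
wi=cam("wrist"); st=read_state();Rc=R.from_quat(st['ee_rot'])
print('wristcam in tool',Rc.inv().apply(wi['position']-st['position']),(Rc.inv()*R.from_quat(wi['orientation'])).as_matrix().round(3),wi['mtx'][0][0])
E
```

```text
near grip [[ 599.8 -257.3   88. ]
 [ 598.4 -273.2   88. ]
 [ 551.5 -269.3   88. ]
 [ 549.8 -253.3   88. ]] [ 574.87215416 -263.27448483   88.        ]
[ 722.29319743 -278.71739644   88.        ]
comb [[635.1  52.2  44. ]
 [671.6 -78.8  44. ]
 [596.2 -96.9  44. ]
 [563.4  32.6  44. ]] [616.58860616 -22.71071702  44.        ]
[np.float64(74.30056182007333), np.float64(135.9688113067631), np.float64(77.6072231051235), np.float64(133.5847458451669)]
15.262825961715624 105.5798272790645
walls [[ 538.2 -228.4   62. ]
 [ 532.8 -287.1   62. ]
 [ 743.  -253.3   62. ]
 [ 737.8 -311.3   62. ]]
stand yaw -0.11941121832487632 [ 637.9661351  -270.02719638   62.        ] 206.36565480393352
(array([ 0.001, -0.   ,  0.52 ]), array([-401.8,  163.3,   14.8]))
wristcam in tool [  81.68613361    0.53223113 -128.4607125 ] [[ 0.001 -0.949 -0.317]
 [ 1.     0.001  0.   ]
 [ 0.    -0.317  0.949]] 311.40724032813023
```

Call:
carry_out([
  [0,0,0.1,-55,22,0,1],
  [0,0,0.2,-110,44,0,1],
  [0,0,0.3,-165,66,0,1],
  [0,0,0.4,-220,88,0,1],
  [0,0,0.51,-275,110,0,1],
])

```text
clock: 0.88
position: [455.3, -365.3, 245.4]
ee_rot: [0.056, 0.998, -0.0, 0.0]
contact_force: [0.4, -0.2, -0.4]
gripper_width: 85.7
grasp_force: 0.0
```

Run:
```python
from h import *
print(read_state()['position'],rel([565,-265,230],np.pi/2-0.11))
```

```text
[ 455.26428514 -365.33374169  245.426495  ] (array([-0.   ,  0.   , -0.003]), array([-97.7, 112. ,  15.4]))
```

Call:
carry_out([
  [0,0,0,-32,37,5,1],
  [0,0,0,-64,74,10,1],
  [0,0,0,-97,111,15,1],
  [0,0,0,-97,111,15,1],
])

```text
clock: 1.38
position: [564.5, -264.7, 229.1]
ee_rot: [0.053, 0.999, 0.0, -0.001]
contact_force: [-0.4, 0.1, 0.3]
gripper_width: 85.5
grasp_force: 0.0
```

Run:
```python
from h import *
print(read_state()['position'])
im=cam("wrist"); cv2.imwrite('pics/w1.png',cv2.resize(im['color'],(800,600),interpolation=cv2.INTER_CUBIC))
```

```text
[ 564.48856501 -264.70163144  229.10132282]
```

View pics/w1.png

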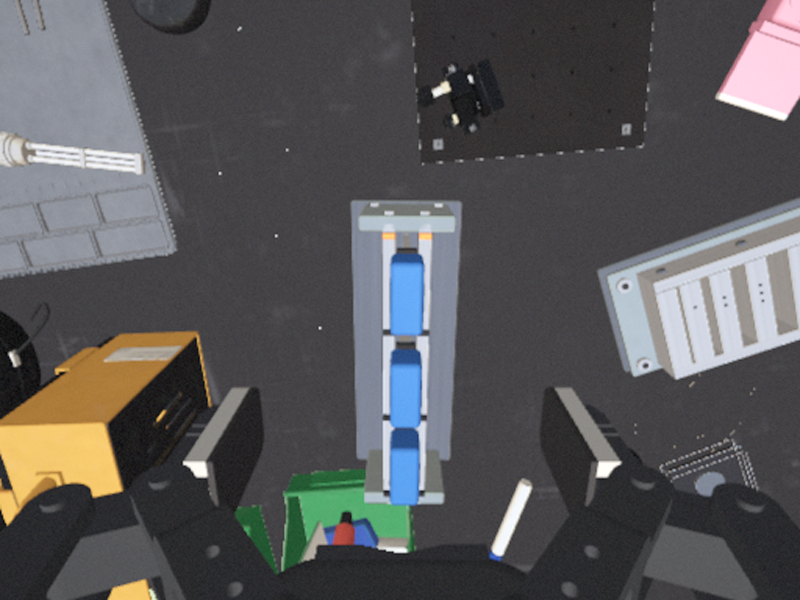

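Wrist view: the near grip is at about (407,292) in the 800×600 picture, with the orange separators at (388,236) and (427,236), and the rack at right. I'll fit the grip box to the blue mask.

```bash
cat >> h.py <<'E'
from scipy.optimize import minimize
def boxhull(im,x,y,yaw,z0,z1,l,w):
    c=[R.from_euler('z',yaw).apply([a*l/2,b*w/2,0])+[x,y,z] for a in(-1,1) for b in(-1,1) for z in(z0,z1)]
    return cv2.convexHull(np.array([proj(im,p) for p in c],np.float32))
def fit(im,mask,p0,z0,z1,l,w,S=8):
    big=cv2.resize(mask,None,fx=S,fy=S,interpolation=cv2.INTER_LINEAR)>127
    def cost(p):
        h=boxhull(im,p[0],p[1],p[2]/50,z0,z1,l,w); m=np.zeros(big.shape,np.uint8)
        cv2.fillConvexPoly(m,np.round((h+.5)*S).astype(np.int32),1); return np.logical_xor(m>0,big).sum()
    r=minimize(cost,p0,method='Nelder-Mead',options=dict(initial_simplex=np.array(p0)+np.array([[0,0,0],[6,0,0],[0,6,0],[0,0,4]]),xatol=.05))
    return r.x*[1,1,1/50],r.fun/big.size*mask.size
def blue(im,u,v):
    hsv=cv2.cvtColor(im['color'],cv2.COLOR_BGR2HSV); m=cv2.inRange(hsv,(95,120,50),(125,255,255))
    n,l=cv2.connectedComponents(m); return ((l==l[v,u])*255).astype(np.uint8)
E
python3 - <<'E'
from h import *
im=cam("wrist")
for u,v,p in((260,186,[575,-263,-5]),(259,248,[639,-270,-5]),(259,300,[703,-277,-5])):
    m=blue(im,u,v); print((m>0).sum(),fit(im,m,p,62,88,46,20))
# walls / separators / rack in wrist
f=lambda cx,cy,z: ray(im,(cx+.5)/1.5625-.5,(cy+.5)/1.5625-.5,z).round(1)
print('near wall top', f(360,216,62),f(461,216,62),'sep',f(388,236,66),f(427,236,66))
E
```

```text
1063 (array([ 5.77036134e+02, -2.63007070e+02, -1.15885773e-01]), np.float64(118.5))
1837 (array([ 6.46351848e+02, -2.70720177e+02, -1.10035866e-01]), np.float64(924.28125))
1837 (array([ 6.92776410e+02, -2.75955543e+02, -1.04554795e-01]), np.float64(987.265625))
near wall top [ 527.6 -287.2   62. ] [ 534.1 -226.    62. ] sep [ 540.9 -271.5   66. ] [ 543.4 -247.9   66. ]
```

Run:
```python
from h import *
print(rel([577,-263,81],np.pi/2-0.114))
im=cam("wrist"); P=[616.6,-22.7,44]
print('reach',np.hypot(577,263))
```

```text
(array([ 0.   , -0.001,  0.006]), array([-14. ,   5.2, 148.9]))
reach 634.1119774929346
```

Call:
carry_out([
  [0,0,0.006,-14,5,50,1],
  [0,0,0.006,-14,5,95,1],
  [0,0,0.006,-14,5,130,1],
  [0,0,0.006,-14,5,147,0.4],
  [0,0,0.006,-14,5,147,-0.1],
])

```text
clock: 2.15
position: [576.4, -264.4, 82.8]
ee_rot: [0.058, 0.998, 0.0, -0.001]
contact_force: [0.1, 0.7, 1.2]
gripper_width: 51.5
grasp_force: 0.0
```

Run:
```python
from h import *
s=read_state();print(s['position'],s['contact_force'],s['gripper_width'],rel([577,-263,81],np.pi/2-0.114))
im=cam("wrist"); cv2.imwrite('pics/w2.png',cv2.resize(im['color'],(800,600),interpolation=cv2.INTER_CUBIC))
```

```text
[ 576.35723641 -264.37688457   82.82559052] [0.14419376 0.65256703 1.22025396] 51.51499794340067 (array([-0.   , -0.002, -0.002]), array([-0.5,  1.4,  1.8]))
```

View pics/w2.png

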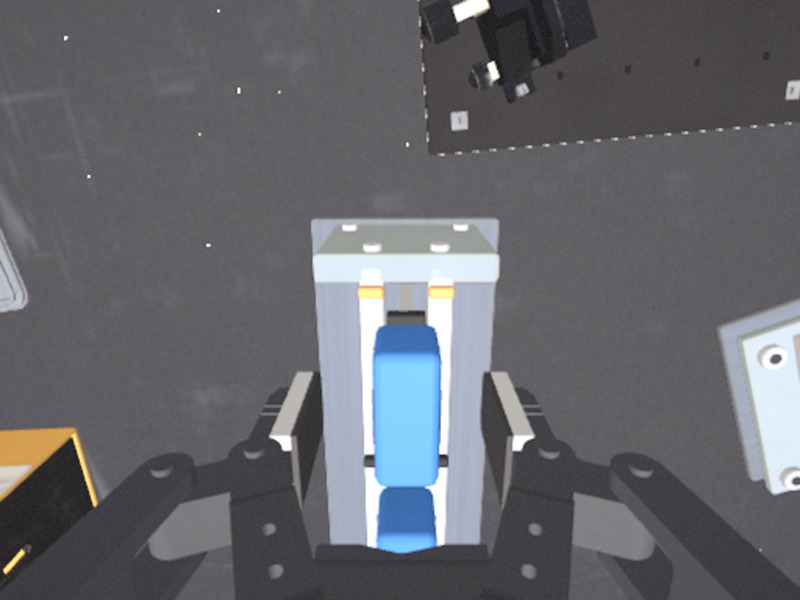

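The fingers straddle the near grip at (405,410) and are well centred. Closing now.

Call:
carry_out([
  [0,0,-0.002,0,1,1,-0.4],
  [0,0,-0.002,0,1,1,-1],
  [0,0,-0.002,0,1,1,-1],
  [0,0,-0.002,0,1,1,-1],
])

```text
clock: 2.7
position: [578.3, -262.9, 84.3]
ee_rot: [0.056, 0.998, -0.0, 0.002]
contact_force: [-0.3, 1.2, 5.9]
gripper_width: 18.4
grasp_force: 62.0
```

Call:
carry_out([
  [0,0,0,0,0,-15,-1],
  [0,0,0,0,0,-50,-1],
  [0,0,0,0,0,-90,-1],
  [0,0,0,0,0,-110,-1],
  [0,0,0,0,0,-110,-1],
])

```text
clock: 3.32
position: [578.0, -262.7, 194.5]
ee_rot: [0.057, 0.998, -0.0, 0.002]
contact_force: [0.8, -1.2, -2.0]
gripper_width: 18.3
grasp_force: 61.0
```

Run:
```python
from h import *
s=read_state(); print(s['position'],s['contact_force'],s['wrist_torque'],s['gripper_width'],s['grasp_force'])
im=cam("side"); p=proj(im,s['position']).astype(int); print(p)
c=im['color'][p[1]-45:p[1]+75,p[0]-80:p[0]+80]
cv2.imwrite('pics/s2.png',cv2.resize(c,None,fx=5,fy=5,interpolation=cv2.INTER_CUBIC))
```

```text
[ 577.97049188 -262.73336315  194.51628681] [ 0.75778248 -1.23337142 -1.99886943] [ 0.01114034 -0.01667266  0.03009247] 18.309867782174997 61.020036935806274
[246 153]
```

View pics/s2.png

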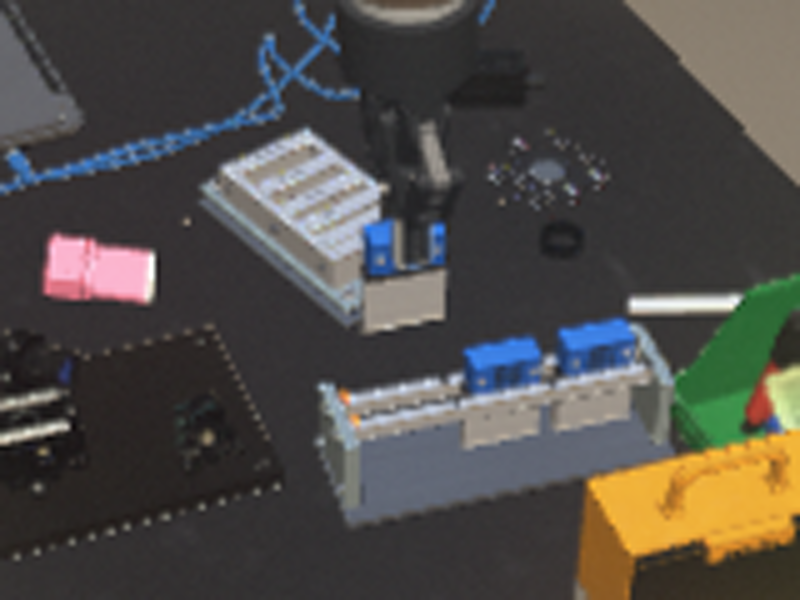

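The side view shows the plate held squarely with the other two still hanging. Next I'll look at the rack from above and turn to its heading.

Run:
```python
from h import *
print(rel([670,-10,225],np.radians(105.4)))
```

```text
(array([ 0.001,  0.001, -0.382]), array([-63.8, 261.3, -32.2]))
```

Call:
carry_out([
  [0,0,-0.1,-12,52,-10,-1],
  [0,0,-0.2,-24,104,-20,-1],
  [0,0,-0.3,-40,156,-32,-1],
  [0,0,-0.382,-52,208,-32,-1],
  [0,0,-0.382,-64,240,-32,-1],
])

```text
clock: 4.0
position: [667.5, -28.8, 222.2]
ee_rot: [-0.135, 0.991, 0.0, -0.002]
contact_force: [0.3, -0.7, -1.9]
gripper_width: 18.5
grasp_force: 61.0
```

Call:
carry_out([
  [0,0,0,0,15,0,-1],
  [0,0,0,0,15,0,-1],
  [0,0,0,0,15,0,-1],
])

```text
clock: 4.38
position: [663.3, -18.0, 223.9]
ee_rot: [-0.133, 0.991, -0.0, -0.001]
contact_force: [-0.4, -0.6, -1.1]
gripper_width: 18.4
grasp_force: 61.0
```

Run:
```python
from h import *
s=read_state(); print(s['position'],s['ee_rot'],s['gripper_width'])
im=cam("wrist"); cv2.imwrite('pics/w3.png',cv2.resize(im['color'],(800,600),interpolation=cv2.INTER_CUBIC))
import pickle; pickle.dump(im,open('w3.pkl','wb'))
```

```text
[663.31874798 -18.01020026 223.92903014] [-1.33496408e-01  9.91049126e-01 -9.28948343e-05 -5.75556660e-04] 18.446408340990228
```

View pics/w3.png

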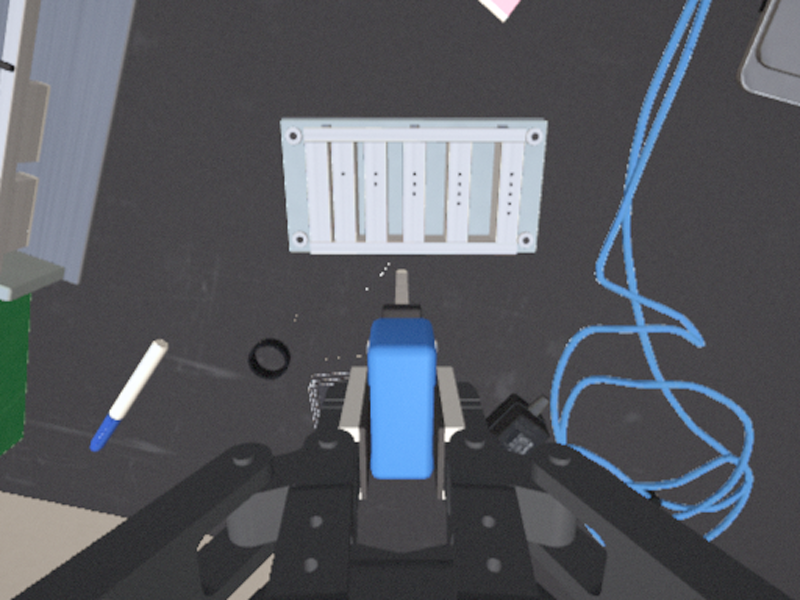

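The wrist view shows the rack aligned with the tool, slots 1–5 running left to right at about x=331 to 483, y=190. The blade edge shows at (402,290) and is thinner than the 13 mm shoulder. I'll rectify the comb's top plane for a measurement.

Run:
```python
from h import *
import pickle; im=pickle.load(open('w3.pkl','rb'))
f=lambda cx,cy,z: ray(im,(cx+.5)/1.5625-.5,(cy+.5)/1.5625-.5,z)
c=np.array([f(*p,44) for p in((302,128),(526,128),(508,254),(310,254))]); print(c.round(1),c.mean(0))
print([np.linalg.norm(c[i]-c[i-1]).round(1) for i in range(4)])
cen=c.mean(0); d=(c[1]-c[0])+(c[2]-c[3]); yw=np.arctan2(d[1],d[0])-np.pi/2; print('yaw',yw)
# rectified image: columns = rack y (-70..70), rows = rack x (-45..45)
S=5.5; W,H=int(144*S),int(100*S)
ys,xs=np.meshgrid((np.arange(W)/S)-72,(np.arange(H)/S)-50)
P=R.from_euler('z',yw).apply(np.stack([xs.ravel(),ys.ravel(),0*xs.ravel()],1))+[cen[0],cen[1],44]
q=(P-im['position'])@R.from_quat(im['orientation']).as_matrix()@np.array(im['mtx']).T
uv=(q[:,:2]/q[:,2:]).astype(np.float32).reshape(H,W,2)
o=cv2.remap(im['color'],uv[...,0],uv[...,1],cv2.INTER_CUBIC); cv2.imwrite('pics/rect.png',o)
g=cv2.cvtColor(o,cv2.COLOR_BGR2GRAY)
for x in(-18,-10,20):
    r=g[int((x+50-3)*S):int((x+50+3)*S)].mean(0); print(x,[int(v) for v in r[int(15*S):int(130*S):5]])
```

```text
[[598.1 -97.6  44. ]
 [562.4  32.1  44. ]
 [638.7  47.4  44. ]
 [672.9 -76.8  44. ]] [618.00525455 -23.70864475  44.        ]
[np.float64(77.6), np.float64(134.5), np.float64(77.8), np.float64(128.8)]
yaw 0.2686450621354879
-18 [223, 223, 223, 224, 224, 223, 193, 136, 136, 212, 223, 225, 226, 225, 222, 220, 220, 221, 223, 223, 223, 223, 227, 210, 160, 122, 147, 197, 201, 199, 200, 218, 223, 224, 226, 225, 223, 220, 220, 222, 223, 223, 223, 223, 228, 207, 165, 178, 200, 202, 202, 202, 202, 202, 202, 204, 183, 201, 219, 224, 226, 226, 224, 220, 219, 221, 223, 223, 223, 223, 223, 225, 197, 196, 199, 200, 200, 199, 199, 199, 199, 199, 199, 200, 199, 186, 160, 156, 217, 223, 224, 226, 225, 223, 220, 220, 221, 223, 223, 222, 223, 226, 214, 194, 196, 200, 199, 198, 198, 198, 199, 198, 198, 198, 197, 197, 199, 191, 171, 158, 157, 154, 169, 211, 221, 224, 226]
-10 [222, 222, 222, 223, 223, 228, 187, 131, 139, 192, 221, 226, 226, 225, 220, 205, 191, 208, 220, 222, 223, 224, 225, 216, 173, 125, 153, 195, 202, 200, 208, 224, 225, 225, 226, 225, 223, 209, 189, 204, 219, 222, 222, 223, 229, 204, 1
[... 342 characters left out ...]
, 198, 200, 194, 170, 157, 157, 156, 157, 200, 220, 224, 225]
20 [224, 223, 223, 224, 226, 217, 179, 134, 130, 202, 222, 225, 225, 225, 223, 221, 222, 224, 224, 223, 224, 224, 227, 204, 156, 125, 155, 201, 205, 201, 195, 212, 223, 225, 225, 225, 223, 221, 222, 225, 224, 223, 223, 224, 227, 199, 172, 183, 201, 203, 202, 202, 201, 201, 201, 202, 193, 206, 221, 225, 226, 225, 223, 222, 221, 224, 224, 223, 223, 224, 226, 214, 199, 200, 202, 202, 202, 202, 203, 202, 202, 202, 201, 203, 199, 183, 163, 160, 205, 222, 226, 225, 225, 223, 221, 222, 224, 224, 223, 223, 225, 226, 210, 200, 200, 202, 203, 202, 203, 203, 202, 203, 201, 201, 201, 201, 203, 194, 170, 158, 158, 157, 161, 204, 221, 226, 225]
```

View pics/rect.png

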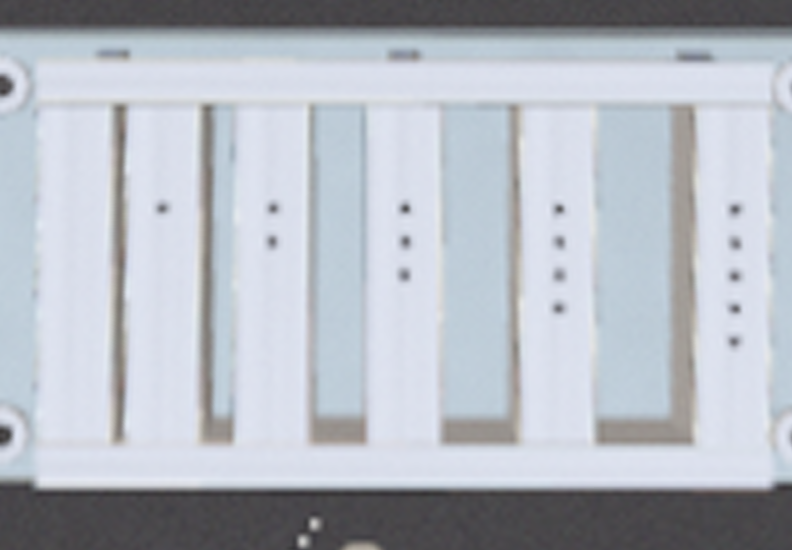

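```bash
cat >> h.py <<'E'
CEN=np.array([618.0,-23.7,44.]); YW=0.2686
SY={1:-50.5,2:-32.3,3:-10.5,4:15.3,5:45.4}
def slot(i,dx=-0.4,z=44): return CEN+R.from_euler('z',YW).apply([dx,SY[i],z-44])
def avg(n=5):
    L=[]
    for k in range(n): get_image('top'); L.append(read_state())
    s=dict(L[-1])
    for k in('position','contact_force','wrist_torque'): s[k]=np.mean([l[k] for l in L],0)
    s['ee_rot']=R.from_quat([l['ee_rot'] for l in L]).mean().as_quat(); s['sd']=np.std([l['position'] for l in L],0); return s
E
python3 - <<'E'
from h import *
import pickle; im=pickle.load(open('w3.pkl','rb'))
s=avg(); T=R.from_quat(s['ee_rot']); print(s['position'],s['sd'],T.as_matrix().round(4)[:,2],s['contact_force'],s['wrist_torque'])
for t in((25,0,70),(25,0,30),(25,-6.5,26),(25,6.5,26)): print(t,(proj(im,s['position']+T.apply(t))+.5)*1.5625)
g=cv2.cvtColor(im['color'],cv2.COLOR_BGR2GRAY)
for v in(176,180,184,188,192): print(v,list(g[v,246:270]))
for i in(2,3,4): print(i,slot(i),rel(slot(i,z=122),YW+np.pi/2,s))
E
```

```text
[663.75654403 -18.00245154 224.43221832] [0.09678928 0.19841261 0.0558778 ] [ 1.e-04 -0.e+00 -1.e+00] [ 0.07225063 -0.30856315 -1.76864568] [ 0.00457044 -0.01899265 -0.01636511]
(25, 0, 70) [400.83955431 274.63289237]
(25, 0, 30) [400.51326643 306.68019885]
(25, -6.5, 26) [381.22576259 310.67481514]
(25, 6.5, 26) [419.71918584 310.72357629]
176 [np.uint8(70), np.uint8(77), np.uint8(72), np.uint8(74), np.uint8(73), np.uint8(72), np.uint8(72), np.uint8(117), np.uint8(143), np.uint8(145), np.uint8(145), np.uint8(147), np.uint8(146), np.uint8(145), np.uint8(124), np.uint8(86), np.uint8(71), np.uint8(71), np.uint8(68), np.uint8(71), np.uint8(71), np.uint8(70), np.uint8(71), np.uint8(76)]
180 [np.uint8(72), np.uint8(71), np.uint8(73), np.uint8(70), np.uint8(74), np.uint8(71), np.uint8(68), np.uint8(119), np.uint8(146), np.uint8(149), np.uint8(150), np.uint8(147), np.uint8(149), np.uint8(151), np.uint8(123), np.uint8(85), np.uint8(71), np.uint8(74), np.uint8(71), np.uint8(70), np.uint8(71), np.uint8(74), np.uint8(72), np.uint8(71)]
184 [np.uint8(72), np.uint8(69), np.uint8(71), np.uint8(70)
[... 610 characters left out ...]
, np.uint8(74), np.uint8(73)]
192 [np.uint8(71), np.uint8(67), np.uint8(72), np.uint8(71), np.uint8(71), np.uint8(71), np.uint8(89), np.uint8(136), np.uint8(150), np.uint8(149), np.uint8(149), np.uint8(150), np.uint8(148), np.uint8(148), np.uint8(151), np.uint8(109), np.uint8(73), np.uint8(70), np.uint8(70), np.uint8(71), np.uint8(75), np.uint8(72), np.uint8(71), np.uint8(71)]
2 [626.18617791 -54.9479838   44.        ] (array([-0.   ,  0.   , -0.001]), array([ 46. , -25.7, 102.4]))
3 [620.40085256 -33.9296582   44.        ] (array([-0.   ,  0.   , -0.001]), array([ 46. ,  -3.9, 102.4]))
4 [613.55399963  -9.05475911  44.        ] (array([-0.   ,  0.   , -0.001]), array([ 46.1,  21.9, 102.4]))
```

The blade reads about 5 mm thick and sits 0.7 mm toward tool +y. Going above slot 2.

Call:
carry_out([
  [0,0,0,25,-14,20,-1],
  [0,0,0,46,-26.4,55,-1],
  [0,0,0,46,-26.4,85,-1],
  [0,0,0,46,-26.4,92,-1],
  [0,0,0,46,-26.4,92,-1],
])

```text
clock: 5.3
position: [627.2, -54.7, 132.7]
ee_rot: [-0.134, 0.991, -0.0, 0.0]
contact_force: [-0.6, -0.1, -1.0]
gripper_width: 18.4
grasp_force: 61.0
```

```bash
cat > chk.py <<'E'
from h import *
import sys
s=avg(); i=int(sys.argv[1]); T=R.from_quat(s['ee_rot'])
print('pos',s['position'].round(2),'F',s['contact_force'].round(2),'Ftool',T.inv().apply(s['contact_force']).round(2),'M',s['wrist_torque'].round(3),'edge z',round(s['position'][2]-70.3,1),s['gripper_width'],s['clock'])
print('to slot (tool)',rel(slot(i,z=122),YW+np.pi/2,s), 'minus 0.7 in y')
E
python3 - <<'E'
from h import *
im=cam("wrist"); s=read_state(); T=R.from_quat(s['ee_rot'])
print([ (proj(im,s['position']+T.apply(t))+.5)*1.5625 for t in((25,0,70),(25,0,40))])
cv2.imwrite('pics/w4.png',cv2.resize(im['color'][60:260,130:390],(780,600),interpolation=cv2.INTER_CUBIC))
E
python3 chk.py 2
```

```text
[array([401.00953484, 275.09132348]), array([400.82535324, 297.91030885])]
pos [627.58 -54.4  133.68] F [-0.22  0.09 -1.66] Ftool [0.19 0.15 1.66] M [0.006 0.016 0.006] edge z 63.4 18.465470053823363 5.6
to slot (tool) (array([-0.001,  0.003,  0.001]), array([ 1.5, -0.2, 11.7])) minus 0.7 in y
```

View pics/w4.png

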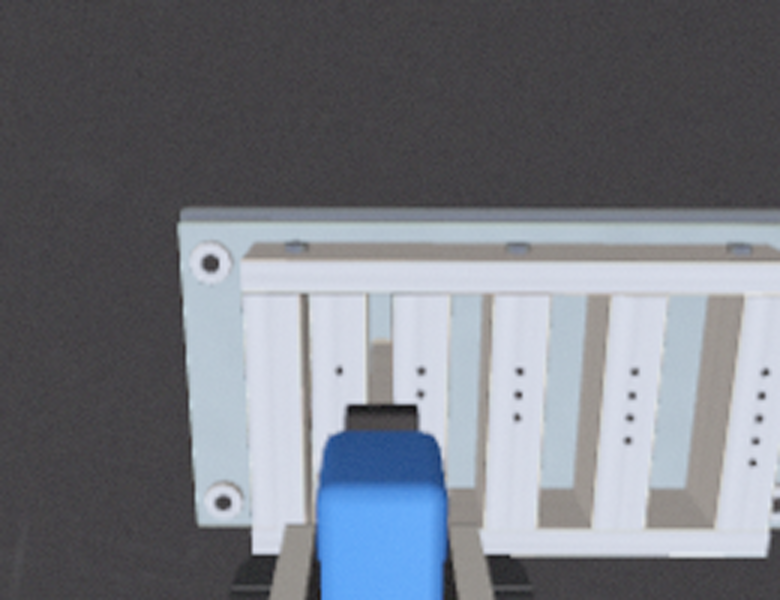

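The blade (crop 370–392) lies right over slot 2 (368–393). Lowering gently.

Call:
carry_out([
  [0,0,0,0,0,8,-1],
  [0,0,0,0,0,14,-1],
  [0,0,0,0,0,18,-1],
  [0,0,0,0,0,20,-1],
  [0,0,0,0,0,21,-1],
])

```text
clock: 6.22
position: [626.7, -54.7, 111.2]
ee_rot: [-0.134, 0.991, -0.0, -0.0]
contact_force: [-0.1, 0.0, -0.5]
gripper_width: 18.5
grasp_force: 61.0
```

```bash
python3 chk.py 2
```

```text
pos [626.7  -54.64 111.38] F [-0.14 -0.43 -1.55] Ftool [ 0.25 -0.38  1.55] M [ 0.007 -0.02  -0.009] edge z 41.1 18.60899989787786 6.475
to slot (tool) (array([-0.,  0.,  0.]), array([  0.6,  -0.2, -10.6])) minus 0.7 in y
```

Call:
carry_out([
  [0,0,0,0,0,1,-1],
  [0,0,0,0,0,2,-1],
  [0,0,0,0,0,3,-1],
  [0,0,0,0,0,3,-1],
])

```text
clock: 6.98
position: [626.5, -54.6, 108.2]
ee_rot: [-0.134, 0.991, 0.0, -0.0]
contact_force: [-0.1, -1.3, -1.6]
gripper_width: 18.7
grasp_force: 61.0
```

Call:
carry_out([
  [0,0,0,0,0,1,-1],
  [0,0,0,0,0,2,-1],
  [0,0,0,0,0,3,-1],
  [0,0,0,0,0,4,-1],
  [0,0,0,0,0,4,-1],
])

```text
clock: 7.6
position: [626.6, -54.6, 104.2]
ee_rot: [-0.134, 0.991, -0.0, -0.0]
contact_force: [1.1, 0.6, -2.4]
gripper_width: 18.4
grasp_force: 61.0
```

```bash
python3 chk.py 2
```

```text
pos [626.64 -54.65 104.34] F [ 0.2   0.11 -1.61] Ftool [-0.22  0.05  1.61] M [ 0.011 -0.014  0.01 ] edge z 34.0 18.249833348542108 7.85
to slot (tool) (array([-0.,  0.,  0.]), array([  0.5,  -0.2, -17.7])) minus 0.7 in y
```

Call:
carry_out([
  [0,0,0,0,0,3,-1],
  [0,0,0,0,0,6,-1],
  [0,0,0,0,0,9,-1],
  [0,0,0,0,0,11,-1],
  [0,0,0,0,0,12,-1],
])

```text
clock: 8.48
position: [626.6, -54.7, 92.1]
ee_rot: [-0.134, 0.991, 0.0, -0.0]
contact_force: [0.6, -0.0, -1.9]
gripper_width: 18.7
grasp_force: 61.0
```

```bash
python3 chk.py 2
```

```text
pos [626.64 -54.64  92.26] F [ 0.04  0.13 -1.74] Ftool [-0.08  0.11  1.74] M [ 0.004 -0.003 -0.002] edge z 22.0 18.43592121582094 8.725
to slot (tool) (array([-0., -0.,  0.]), array([  0.5,  -0.2, -29.7])) minus 0.7 in y
```

Call:
carry_out([
  [0,0,0,0,0,1,-1],
  [0,0,0,0,0,2,-1],
  [0,0,0,0,0,3,-1],
  [0,0,0,0,0,3.5,-1],
  [0,0,0,0,0,3.5,-1],
])

```text
clock: 9.35
position: [626.6, -54.6, 88.7]
ee_rot: [-0.134, 0.991, 0.0, -0.0]
contact_force: [0.6, -0.8, -1.5]
gripper_width: 18.5
grasp_force: 61.0
```

```bash
python3 chk.py 2
```

```text
pos [626.65 -54.63  88.83] F [-0.    0.04 -0.99] Ftool [-0.01  0.04  0.99] M [ 0.018  0.005 -0.013] edge z 18.5 18.928365899223582 9.6
to slot (tool) (array([-0.,  0.,  0.]), array([  0.5,  -0.2, -33.2])) minus 0.7 in y
```

Call:
carry_out([
  [0,0,0,0,0,0.5,-1],
  [0,0,0,0,0,1,-1],
  [0,0,0,0,0,1,-1],
])

```text
clock: 9.98
position: [626.7, -54.6, 88.3]
ee_rot: [-0.134, 0.991, -0.0, 0.0]
contact_force: [-1.3, 0.3, 1.4]
gripper_width: 18.8
grasp_force: 61.4
```

```bash
python3 chk.py 2
```

```text
pos [626.73 -54.64  88.18] F [-1.45  0.09  1.64] Ftool [ 1.38  0.47 -1.64] M [0.115 0.316 0.007] edge z 17.9 18.810895663107985 10.225
to slot (tool) (array([-0.,  0.,  0.]), array([  0.6,  -0.2, -33.8])) minus 0.7 in y
```

Floor contact: about +3 N at edge z ≈ 18 mm, 26 mm deep. Releasing.

Call:
carry_out([
  [0,0,0,0,0,0,-0.4],
  [0,0,0,0,0,0,0],
  [0,0,0,0,0,0,0.4],
  [0,0,0,0,0,0,0.4],
  [0,0,0,0,0,0,0.4],
])

```text
clock: 10.85
position: [626.6, -54.6, 87.8]
ee_rot: [-0.134, 0.991, 0.0, 0.0]
contact_force: [0.1, -0.2, -0.7]
gripper_width: 59.7
grasp_force: 0.0
```

Call:
carry_out([
  [0,0,0,0,0,-10,0.4],
  [0,0,0,0,0,-40,0.4],
  [0,0,0,0,0,-80,0.4],
  [0,0,0,20,0,-110,0.4],
  [0,0,0,40,0,-130,0.4],
])

```text
clock: 11.48
position: [588.3, -65.3, 220.4]
ee_rot: [-0.134, 0.991, -0.0, 0.002]
contact_force: [0.7, 0.3, -1.2]
gripper_width: 59.5
grasp_force: 0.0
```

Run:
```python
from h import *
s=avg(4); print(s['position'],s['gripper_width'],s['contact_force'])
im=cam("wrist"); cv2.imwrite('pics/w5.png',cv2.resize(im['color'],(800,600),interpolation=cv2.INTER_CUBIC))
p=proj(im,slot(2,z=92)).astype(int); print(p*1.5625)
m=blue(im,p[0],p[1]); print((m>0).sum(), fit(im,m,[626,-55,13],66,92,46,20), slot(2))
```

```text
[587.93867652 -65.56462697 220.94289795] 59.804521841383874 [-0.85705086  0.10198206  0.09459449]
[400.     351.5625]
1121 (array([ 6.25902260e+02, -5.43110897e+01,  2.83171668e-01]), np.float64(134.0625)) [626.18617791 -54.9479838   44.        ]
```

View pics/w5.png

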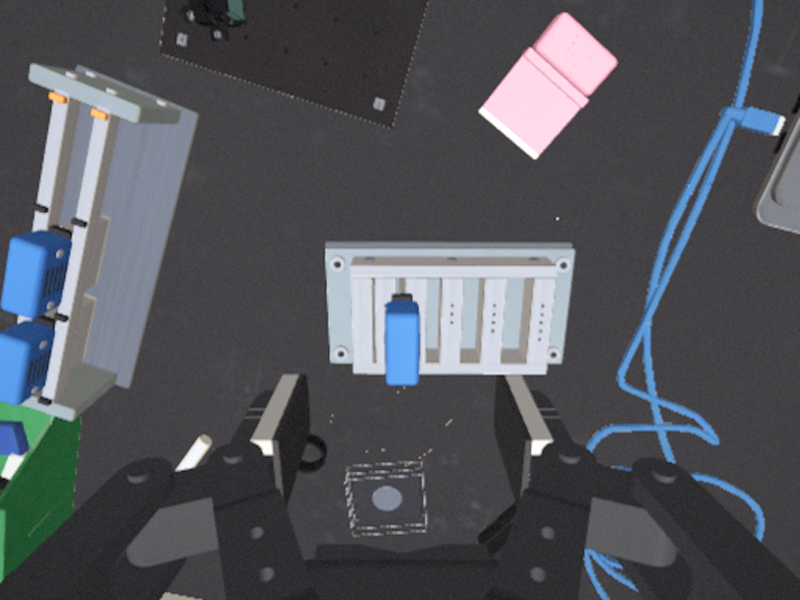

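The plate stands upright in slot 2, with its grip at (403,343) and within 1 mm of the slot's mid-plane. The other two plates still hang and the gripper is clear. Handing in.

```bash
python3 -c "
from bench import *
print(job_done())"
```

```text
the job is handed in; nothing more can be done
None
```

The near plate, with a blade about 4.5–5 mm thick in the images, stands upright on the floor of slot 2 (6 mm). It went in without resistance, so I tried no other slot, since slot 1 (2 mm) is too narrow for any plate. The other two plates still hang, the job is handed in, and no verdict was returned.

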